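Unlock the brayer and hold it ready over the inking slab

ROBOT

A 6-joint arm with a two-finger parallel gripper is mounted at the origin on the work surface. World frame = base frame: x ahead of the robot, y to its left, z up, the work surface at z = 0. Lengths are in mm, angles in rad, forces in N, time in s.
With the tool pointing down it reaches from about 275 to 1000 mm from the base axis. Payload 8.4 kg.
Tool frame: the origin (TCP) lies at the very end of the fingers, on their centre line; the grasp point (between the pads) lies 19 mm behind it; z points along the fingers, y is the direction in which the jaws open and shut (so a half turn about z gives the same grasp; the last joint's range is limited). The gripper opens to 85 mm and grips with 20 to 120 N. Pads are 22 mm wide; open, the fingers measure 114 mm over their backs; the gripper's body (76 mm by 85 mm) begins 54 mm behind the grasp point. The pads swing forward as they close: fully open they stand 13 mm farther back than shut.
Start: joints at [-1.225, 0.353, 1.633, -0, 1.155, -0.002], TCP at [213.018, -587.581, 196.681] pointing down, gripper open.
Joint ranges: [-2.63, 2.63], [-0.92, 2.1], [0.06, 2.66], [-1.3, 4.44], [0, 2.69], [-3.02, 3.02]. Speed limits (rad/s): [2.22, 2.22, 2.79, 3.14, 3.14, 3.14].

INTERFACE

Orientations are given as [roll, pitch, yaw] about the fixed x, y, z axes, in that order (R = Rz(yaw) Ry(pitch) Rx(roll)).
In Python, from rig import sense, grab_frame, get_calibration, sign_off, boxes_of, trace gives the robot as it stands.
- The arm moves only by the tool servo_tool, never from a script. Its argument "rows" is a list of rows, each a list of 3 entries, a list of its own where there are three numbers: the finger opening in mm, from 0 to 85.4, then the shift along the tool's x, y, z in mm, then the turn, a rotation vector about the tool's x, y, z in degrees. A call has 1 to 8 rows; each row shifts and turns the commanded pose from where the row before left it, along the tool's axes as they then stand; what a row does not reach is not made up. A row lasts 1/8 s, in which the tool goes at most 62.5 mm and 10.7 degrees, less where a joint would pass 70% of its speed; a pose out of reach is approached as far as the arm can. A call is refused whole if a number of a shift passes 62.5 or a number of a turn 10.7, either way. A call with a gripper value outside its range is refused whole. The fingers move at their own pace and stop on an object; "force" is the grip in N (left out, the last holds). Time passes only in rows, so rows that do not move let the fingers close. It gives the time, the measured TCP pose, the force and the opening at its end, in the units of the state.
- sense(): the state, without advancing time (a new reading comes with each control period).
- grab_frame(name): name is "side" or "top"; returns the picture (400x640x3 uint8, blue, green, red); there is no depth.
- get_calibration(name): a dict with "intrinsics" (3x3 intrinsics, pixels), "world_to_cam" (4x4, takes a point from world to camera coordinates). Camera axes: x right, y down, z forward; pixel columns grow to the right and rows downward; lengths in mm; the calibration is good to about 2 mm. A picture is of the moment at which its call begins. get_calibration takes no time and is no camera call.
- sign_off(): hands the job in, once; it reports no verdict.
Trained networks look in the newest picture that a camera, given by its name, has taken for a name from the list of things; names that differ only in an ending like _2 or _b are one class to them, and where a whole thing is asked for, a point or a joint stands for the part that bears it (a point fixed in the world has none). Each returns a list of dicts, best first, with "conf" (0 to 1); they miss things now and then, are a little off and sometimes report something else, mostly with a low value. They report only what shows in the picture. A call takes as long as a camera call. They do not tell look-alikes from the thing itself.
- boxes_of(camera, thing): "centre" ([x, y, z] in mm, in the coordinates of the camera as it stood for that picture, good to about 4 mm: the middle of the surface that is visible of it).
- trace(camera, thing): "mask" (400x640 bool, what is visible of it).
The state is a dict: "clock": time; "qpos": joint angles; "qvel": joint speeds; "joint_efforts": joint torques, N m; "eef_pos": TCP position; "tcp_rot": TCP orientation; "contact_force": force on the tool from outside, world axes, zero at the start; "wrist_torque": the same for the moment, N m; "opening": opening from 0.0 (shut) to 1.0 (fully open).
Only numpy, scipy, OpenCV 4.12 (cv2) and the standard library are available. Lean on these libraries where they do the work, as an engineer would, in place of code of your own. Each camera call takes 0.05 s, during which the arm holds its last target. There are 200 camera calls.

TASK

On the printmaking table, turn the stand's keeper knob clockwise until it clicks past its detent and stays open, then lift the ink roller (brayer) up out of its stand. Carry it over the middle of the inking slab and finish while still holding it there in the air, roller end down and roughly 10 cm above the slab, its handle tipped about 45 degrees from upright with the roller itself level, ready to roll. Do not let it touch the slab, and leave the other things on the table where they are.

Things in the scene. Friction and masses are not known exactly. Their poses are not given: they have to be found in the camera images.
- stand: fixed plywood stand, base 130 (x) x 240 (y) x 12 mm; origin: centre of its underside, z up. Two cheeks, tops 100 mm up, carry the brayer's crossbar in notches 18 mm wide (x), 10 mm deep. The brayer's upright handle is at stand x 0, y -45 mm, the keeper's post at x 0, y +60 mm
- keeper (a joint): angle of the steel keeper tongue, turned by the black knob above it. 0: tongue lies 3 mm above one end of the brayer's crossbar and bars it from lifting. Grows clockwise seen from above to a stop at 1.4 rad: tongue clear, towards stand -x. A spring detent resists with up to 0.12 N m until 0.7 rad, then snaps it on to 1.4 and keeps it; let go earlier it springs back to 0
- keeper_grip (a point): grip point of the knob on its upright turning axis, 167 mm above the table, 105 mm from the brayer's handle. The knob is a black bar 14 mm thick (point x), 44 mm long (point y), 36 mm high (147 to 183 mm above the table); the point turns with it; point y is along stand y while the keeper is at 0
- brayer: loose ink roller, about 0.26 kg, upright in the stand. Origin: under the roller's middle, 22 mm above the table at first; z up the handle; y the roller's axis, along stand y at first. Black roller 40 mm diameter, 100 long, centre at z 20; steel crossbar 150 (y) x 14 (x), z 68 to 76; wooden handle 24 x 24, z 94 to 192 mm. The roller clears the stand once lifted 80 mm
- brayer_handle (a point): grip point inside the wooden handle, 155 mm up the brayer's z axis from its origin, 37 mm below the handle's top; axes as the brayer
- roller (a point): centre of the rubber roller, 135 mm from brayer_handle towards the roller end; axes as the brayer (y along the roller)
- slab: pale square inking slab, 220 x 220 mm, 8 mm thick, fixed flat on the table. Origin: centre of its underside
- scraper: loose bystander: painter's spatula about 150 mm long, lying on the inking slab near one edge; origin at its underside
- tin: loose bystander: closed ink can, 48 mm diameter, 50 mm high, upright between stand and slab; origin under its centre
- spray: loose bystander: slim plastic bottle, 60 mm diameter, 150 mm high, upright at the far side; origin under its centre
- waterbottle: loose bystander: green bottle, 64 mm diameter, 175 mm high, upright at the far side; origin under its centre
- jar: loose bystander: open glass, 72 mm diameter, 100 mm high, upright at the far side; origin under its centre
- cup: loose bystander: low clear cup, 70 mm diameter, 45 mm high, at the left side; origin under its centre
- jarband: loose bystander: flat metal jar band (ring), 74 mm diameter, 14 mm high, at the right side; origin under its centre
- palette: loose bystander: round white palette, 160 mm diameter, 8 mm thick, lying at the left side; origin under its centre
Not all that is in view belongs to the job. What is meant by the brayer is not yellow, and is the smaller of those in its own colour.

How it is judged (in metres and radians):
On the way, in this order (a step that is already met when the one before it is completed fails the run):
1. the keeper is clicked past its detent to its open end while the brayer is still in the stand (value of joint keeper above 1.2 rad and z of brayer in the frame of stand below 0.035 m), for 0.2 s.
2. the brayer is drawn up out of the stand, clear of it (z of brayer in the frame of stand above 0.09 m and contact force between brayer and the fingers above 1 N and contact force between brayer and stand below 0.3 N), for 0.1 s.
At the end, for the whole second after the job is handed in: Gripper still holds the brayer, still and off stand and slab: roller centre within 60 mm of the slab's centre in plan and 60 to 240 mm above the table, handle up and 32 to 58 degrees from vertical, roller level within 12 degrees, keeper above 1.2 rad (value of joint keeper above 1.2 rad and contact force between brayer and the fingers above 2 N and contact force between brayer and stand below 0.3 N and contact force between brayer and slab below 0.3 N and horizontal distance between roller and slab below 0.06 m and height (world z) of roller between 0.06 and 0.24 m and angle between brayer's own z axis and vertical between 0.558506 and 1.01229 rad and angle between brayer's own y axis and vertical between 1.36136 and 1.78024 rad and linear speed of brayer below 0.03 m/s); the arm keeps its last pose, push and grip.
It fails at once if the brayer touches the inking slab (contact force between brayer and slab above 0.5 N).
It fails at once if a bystander is moved more than 30 mm (distance of any of scraper, tin, spray, waterbottle, jar, cup, jarband, palette from where it was at the start of the episode above 0.03 m).
It also fails if it takes over 51 s, if anything falls off the work surface, if the arm or the gripper's body presses on something with over 40 N, if the wrist force passes 120 N, or if a joint passes its speed limit or range.

## Working session

There is one attempt and no reset: what is moved stays moved. The work goes in short steps, Python scripts to look and compute and a tool call to move; the robot and the scene stay as the last step left them, time stands still between calls to the robot, and variables do not carry over. Pictures are saved under pics/ and viewed, about 8 in all and at most 12, crops included, and the job is handed in when it is done.

Besides the shell and the picture viewer there is one more tool, called after ">>>" as name(argument=value, ...), one argument or row to a line, values as JSON. servo_tool: Moves the arm, as the interface text tells. Its arguments: {"type":"object","properties":{"rows":{"type":"array","items":{"type":"array"}},"force":{"type":"number"}},"required":["rows"]}

```bash
mkdir -p pics
cat > h.py <<'E'
import numpy as np, cv2
from rig import *
def look(n):
    return grab_frame(n)
def c2w(n,p):
    T=np.linalg.inv(get_calibration(n)["world_to_cam"]); return (T@np.r_[p,1])[:3]
def ray(n,u,v,z):
    c=get_calibration(n);T=np.linalg.inv(c["world_to_cam"]);d=T[:3,:3]@np.linalg.inv(c["intrinsics"])@[u,v,1];o=T[:3,3]
    return o+d*(z-o[2])/d[2]
E
python3 - <<'E'
from h import *
s=sense();print(s)
a=look("top");b=look("side");cv2.imwrite("pics/t0.png",a);cv2.imwrite("pics/s0.png",b)
for n in("top","side"):
  c=get_calibration(n);print(n,np.linalg.inv(c["world_to_cam"])[:3].round(2).tolist(),c["intrinsics"][0][0])
  for t in["brayer","keeper","stand","slab","scraper","tin","brayer_handle"]:
    print(t,[(round(d["conf"],2),c2w(n,d["centre"]).round().tolist()) for d in boxes_of(n,t)])
E
```

```text
{'clock': 0.0, 'qpos': array([-1.22538401e+00,  3.53596293e-01,  1.63418588e+00,  2.31088668e-05,
        1.15523428e+00, -2.38737466e-03]), 'qvel': array([-7.61169826e-06,  5.52679799e-04,  7.50575225e-04, -8.35694848e-05,
        7.30571550e-04, -1.48475106e-03]), 'joint_efforts': array([-3.29416391e-03, -6.05260277e+01, -3.42072451e+01, -5.69255960e-06,
        9.44688858e-03, -6.78252991e-05]), 'eef_pos': array([ 212.8424953 , -587.04126951,  195.97198183]), 'tcp_rot': array([-3.14016891e+00, -2.45278361e-05,  3.47790329e-01]), 'contact_force': array([ 0.48348571, -0.33393349,  0.28266852]), 'wrist_torque': array([0.00170946, 0.02828752, 0.01348322]), 'opening': 1.001591013880967}
top [[-0.03, -0.98, 0.2, 145.25], [-1.0, 0.03, 0.0, 19.98], [-0.01, -0.2, -0.98, 1784.09]] 496.28821798194866
brayer [(0.82, [311.0, 168.0, 110.0]), (0.77, [584.0, 158.0, 95.0]), (0.65, [218.0, 420.0, 77.0])]
keeper [(0.59, [561.0, 257.0, 113.0])]
stand [(0.83, [561.0, 223.0, 10.0])]
slab [(0.97, [515.0, -226.0, 6.0])]
scraper [(0.72, [595.0, -234.0, 11.0]), (0.62, [744.0, -149.0, 98.0]), (0.6, [773.0, 177.0, 62.0])]
tin [(0.58, [477.0, 4.0, 52.0])]
brayer_handle [(0.86, [312.0, 165.0, 112.0]), (0.73, [584.0, 161.0, 96.0]), (0.64, [221.0, 418.0, 78.0])]
side [[0.98, -0.1, 0.17, 210.24], [-0.2, -0.52, 0.83, -1420.85], [0.01, -0.85, -0.53, 1032.41]] 504.68374642691566
brayer [(0.87, [328.0, 101.0, 51.0]), (0.84, [591.0, 150.0, 95.0]), (0.38, [478.0, -15.0, 38.0])]
keeper [(0.53, [574.0, 255.0, 137.0])]
stand [(0.7, [568.0, 179.0, 12.0])]
slab [(0.9, [521.0, -256.0, 10.0])]
scraper [(0.74, [601.0, -240.0, 13.0])]
tin [(0.57, [480.0, -13.0, 36.0])]
brayer_handle [(0.92, [324.0, 102.0, 51.0]), (0.55, [590.0, 152.0, 99.0])]
```

View pics/t0.png

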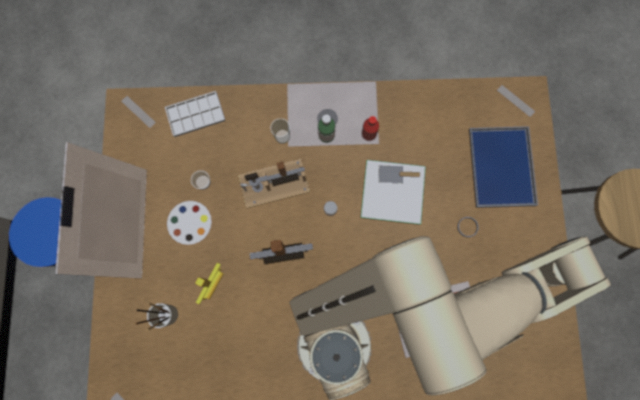

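View pics/s0.png

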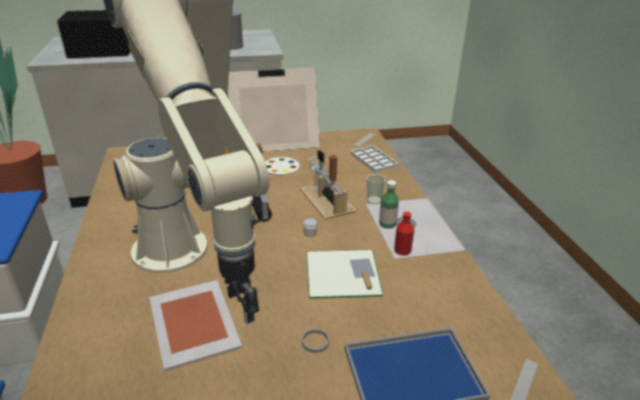

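The brayer in the stand stands near (590,150). The black one at (312,165) is the larger look-alike and the yellow one doesn't count. I'll zoom in on the stand.

Run:
```python
import cv2,numpy as np
a=cv2.imread("pics/t0.png")[145:220,225:325];b=cv2.imread("pics/s0.png")[140:225,285:370]
a=cv2.resize(a,(533,400),interpolation=3);b=cv2.resize(b,(400,400),interpolation=3)
cv2.imwrite("pics/c0.png",cv2.resize(np.hstack([a,b]),None,fx=.857,fy=.857))
```

```text
(no output)
```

View pics/c0.png

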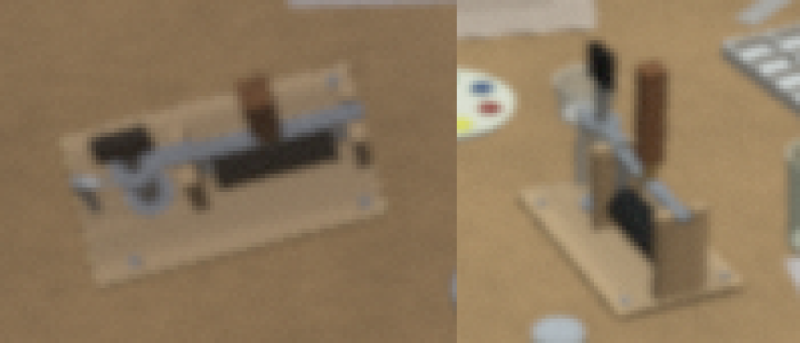

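Run:
```python
from h import *
f=lambda x,y:(225+x/4.57,145+y/4.57)
g=lambda x,y:(285+(x-457)/4.033,140+y/4.033)
C=[ray("top",*f(*p),12)[:2] for p in[(62,138),(345,65),(383,208),(97,285)]]
print(np.round(C),np.mean(C,0))
d=(C[0]+C[3]-C[1]-C[2])/2;print("y axis len",np.linalg.norm(d),"yaw",np.degrees(np.arctan2(-d[0],d[1])))
y=d/np.linalg.norm(d);m=np.mean(C,0);print("pred handle",m-45*y,"knob",m+60*y)
print("handle",ray("top",*f(254,88),214),ray("side",*g(651,66),214))
print("knob",ray("top",*f(120,140),183),ray("side",*g(600,45),183))
```

```text
[[613. 335.]
 [667. 105.]
 [548.  77.]
 [491. 306.]] [579.82503818 205.55787115]
y axis len 235.82813608013976 yaw 13.5564612103534
pred handle [590.37319374 161.811598  ] knob [565.76083078 263.88623534]
handle [592.6541125  160.98255512 214.        ] [593.91064822 155.86417478 214.        ]
knob [565.1123944  261.85186179 183.        ] [571.00640347 266.76133383 183.        ]
```

```bash
cat >> h.py <<'E'
from scipy.spatial.transform import Rotation as Ro
def cur():
    s=sense();return s["eef_pos"],Ro.from_euler("xyz",s["tcp_rot"])
def plan(p1,R1,n,op,p0=None,R0=None):
    if p0 is None:p0,R0=cur()
    w=(R0.inv()*R1).as_rotvec();dp=(np.array(p1)-p0)/n;R=R0;out=[]
    for k in range(n):
        out.append([op,[round(float(v),1) for v in R.inv().apply(dp)],[round(float(v),2) for v in np.degrees(w/n)]]);R=R*Ro.from_rotvec(w/n)
    for i in range(0,n,8):print(str(out[i:i+8]).replace(" ",""))
def down(yaw):return Ro.from_euler("xyz",[180,0,yaw],degrees=True)
E
python3 - <<'E'
from h import *
p,R=cur();p=p+[0,0,124]
plan([567,263,320],down(103.5),16,85,p,down(19.9))
E
```

```text
[[85,[38.9,-42.5,0.0],[-0.0,0.0,-5.23]],[85,[42.6,-38.7,0.0],[-0.0,0.0,-5.23]],[85,[46.0,-34.7,0.0],[-0.0,0.0,-5.23]],[85,[48.9,-30.4,0.0],[-0.0,0.0,-5.23]],[85,[51.5,-25.8,0.0],[-0.0,0.0,-5.23]],[85,[53.6,-21.0,0.0],[-0.0,0.0,-5.23]],[85,[55.3,-16.0,0.0],[-0.0,0.0,-5.23]],[85,[56.5,-10.9,0.0],[-0.0,0.0,-5.23]]]
[[85,[57.3,-5.7,0.0],[-0.0,0.0,-5.23]],[85,[57.6,-0.5,0.0],[-0.0,0.0,-5.23]],[85,[57.4,4.8,0.0],[-0.0,0.0,-5.23]],[85,[56.7,10.0,0.0],[-0.0,0.0,-5.23]],[85,[55.6,15.1,0.0],[-0.0,0.0,-5.23]],[85,[54.0,20.1,0.0],[-0.0,0.0,-5.23]],[85,[51.9,24.9,0.0],[-0.0,0.0,-5.23]],[85,[49.4,29.5,0.0],[-0.0,0.0,-5.23]]]
```

>>> servo_tool(
  rows=[
    [85, [0, 0, -62], [0, 0, 0]],
    [85, [0, 0, -62], [0, 0, 0]],
    [85, [0, 0, 0], [0, 0, 0]],
  ],
)

```text
clock: 1.18
eef_pos: [214.0, -590.2, 326.7]
tcp_rot: [3.132, 0.0, 0.348]
contact_force: [-0.2, -0.4, -1.0]
opening: 0.998
```

>>> servo_tool(
  rows=[
    [85, [39, -42.5, 0], [0, 0, -5.2]],
    [85, [42.5, -38.5, 0], [0, 0, -5.2]],
    [85, [46, -34.5, 0], [0, 0, -5.2]],
    [85, [49, -30.5, 0], [0, 0, -5.2]],
    [85, [51.5, -26, 0], [0, 0, -5.2]],
    [85, [53.5, -21, 0], [0, 0, -5.2]],
    [85, [55.5, -16, 0], [0, 0, -5.2]],
    [85, [56.5, -11, 0], [0, 0, -5.2]],
  ],
)

```text
clock: 2.17
eef_pos: [390.5, -160.5, 320.0]
tcp_rot: [-3.141, 0.0, 1.077]
contact_force: [1.0, -0.6, 0.1]
opening: 0.995
```

>>> servo_tool(
  rows=[
    [85, [57.5, -5.5, 0], [0, 0, -5.2]],
    [85, [57.5, -0.5, 0], [0, 0, -5.2]],
    [85, [57.5, 5, 0], [0, 0, -5.2]],
    [85, [56.5, 10, 0], [0, 0, -5.2]],
    [85, [55.5, 15, 0], [0, 0, -5.2]],
    [85, [54, 20, 0], [0, 0, -5.2]],
    [85, [52, 25, 0], [0, 0, -5.2]],
    [85, [0, 0, 0], [0, 0, -5.2]],
  ],
)

```text
clock: 3.18
eef_pos: [547.7, 212.3, 318.8]
tcp_rot: [-3.14, -0.001, 1.806]
contact_force: [0.1, -1.2, 0.1]
opening: 0.994
```

Run:
```python
from h import *
p,R=cur();print(p,R.as_euler("xyz",degrees=True),sense()["qpos"])
a=look("top")[140:240,220:340];b=look("side")[120:230,270:390]
for n in("top","side"):
  for t in["keeper","brayer_handle","slab"]:
    print(n,t,[(round(d["conf"],2),c2w(n,d["centre"]).round().tolist()) for d in boxes_of(n,t)])
cv2.imwrite("pics/c1.png",np.hstack([cv2.resize(a,(432,360),interpolation=3),cv2.resize(b,(393,360),interpolation=3)])[:,:800])
plan([567,263,320],down(103.5),2,85)
```

```text
[547.74306631 212.31913293 318.7637948 ] [-1.79904602e+02 -3.33304376e-02  1.03491311e+02] [3.66729556e-01 2.03513488e-01 1.56469627e+00 8.10132273e-04
 1.37495751e+00 1.31103004e-01]
top keeper []
top brayer_handle [(0.53, [596.0, 125.0, 91.0])]
top slab [(0.97, [516.0, -225.0, 9.0]), (0.29, [747.0, 10.0, 117.0])]
side keeper [(0.5, [571.0, 255.0, 135.0])]
side brayer_handle [(0.96, [319.0, 152.0, 109.0]), (0.92, [589.0, 149.0, 97.0]), (0.64, [223.0, 413.0, 66.0])]
side slab [(0.77, [521.0, -252.0, 8.0]), (0.25, [760.0, 147.0, 68.0])]
[[85,[24.4,15.8,0.4],[0.0,-0.0,-0.24]],[85,[24.4,15.9,0.4],[0.0,-0.0,-0.24]]]
```

View pics/c1.png

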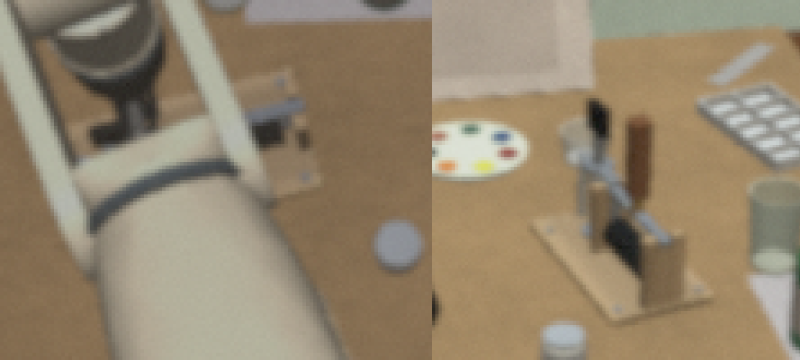

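The side crop is clear: knob top at about (321,150) full-frame, which fits (568,264). I'll move over it, then down with partly opened jaws.

>>> servo_tool(
  rows=[
    [85, [24.5, 16, 0], [0, 0, 0]],
    [85, [24.5, 16, 0], [0, 0, 0]],
    [85, [0, 0, 40], [0, 0, 0]],
    [60, [0, 0, 40], [0, 0, 0]],
    [60, [0, 0, 40], [0, 0, 0]],
    [50, [0, 0, 20], [0, 0, 0]],
    [50, [0, 0, 0], [0, 0, 0]],
  ],
)

```text
clock: 4.45
eef_pos: [566.4, 263.0, 179.3]
tcp_rot: [-3.139, 0.001, 1.799]
contact_force: [0.3, 0.1, -0.0]
opening: 0.589
```

Run:
```python
from h import *
p,R=cur();print(p,sense()["opening"],sense()["contact_force"])
b=look("side")[110:210,270:380]
cv2.imwrite("pics/c2.png",cv2.resize(b,(660,600),interpolation=3))
```

```text
[566.42109241 263.04162999 179.26203378] 0.5888781286244623 [ 0.34192242  0.14892981 -0.04037152]
```

View pics/c2.png

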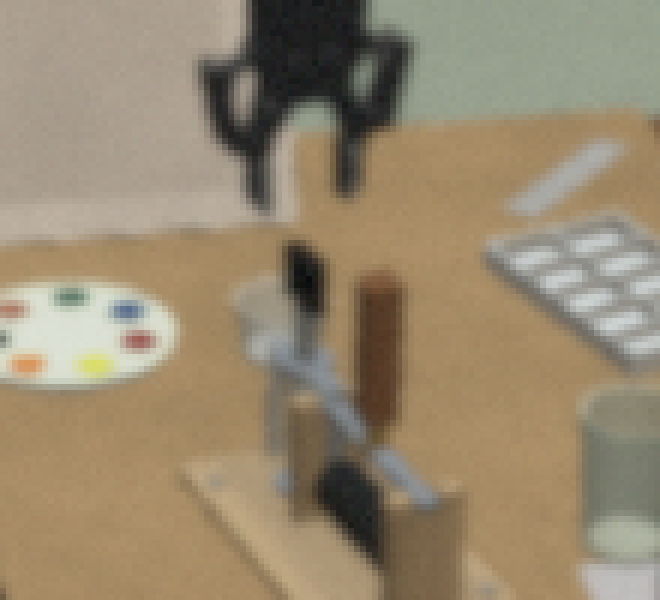

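Run:
```python
from h import *
c=get_calibration("side")
for P in [(566.4,263,179.3),(566.4,263,187),(567,263,183),(567,263,147),(567,263,220),(592,160,214),(592,160,116)]:
  q=c["intrinsics"]@(c["world_to_cam"]@np.r_[P,1])[:3];u,v=q[:2]/q[2];print(P,(u-270)*6,(v-110)*6)
```

```text
(566.4, 263, 179.3) 296.73802609474023 255.4170194323196
(566.4, 263, 187) 296.87641522124864 244.41260088462724
(567, 263, 183) 297.73625095763373 250.0590875682201
(567, 263, 147) 297.0865081228741 300.9928969581573
(567, 263, 220) 298.4177154550372 196.63859416703696
(592, 160, 214) 373.9598541295985 275.37194438437973
(592, 160, 116) 370.00536070527176 418.13002823869044
```

Run:
```python
from h import *
b=look("side")[110:210,270:380]
print(sense()["eef_pos"],sense()["clock"])
cv2.imwrite("pics/c3.png",cv2.resize(b,(660,600),interpolation=3))
o=cv2.resize(cv2.imread("pics/c2.png"),(110,100),interpolation=cv2.INTER_AREA)
print(np.abs(b.astype(int)-o).mean())
```

```text
[567.96547144 263.88775966 181.66926161] 4.55
1.8621515151515151
```

View pics/c3.png

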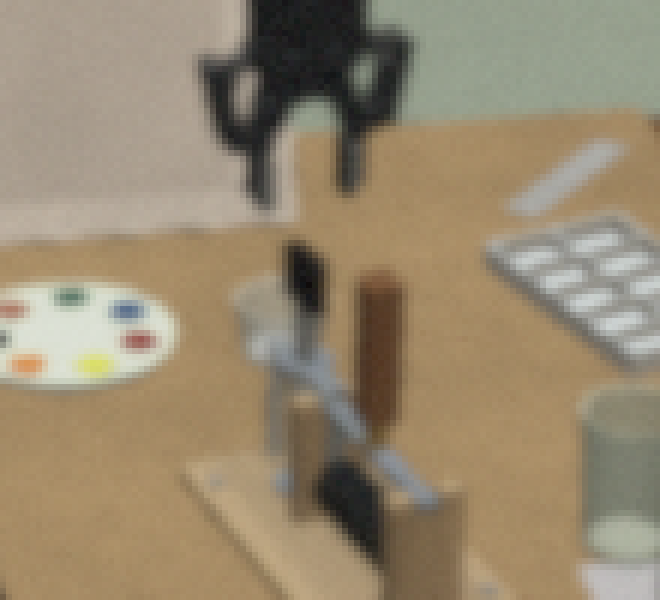

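Run:
```python
from h import *
c=get_calibration("side")
def pr(P):
  q=c["intrinsics"]@(c["world_to_cam"]@np.r_[P,1])[:3];return (q[:2]/q[2]).round(1)
print("start tip",pr((213,-587.3,196.5)),pr((213,-587.3,209.5)),pr((213,-587.3,269.5)))
print("base",pr((0,0,0)))
a=cv2.imread("pics/s0.png")[190:340,190:290];cv2.imwrite("pics/c4.png",cv2.resize(a,(400,600),interpolation=3))
p,R=cur()
for s in(-1,1):
  for dz in (0,5,13): print(s,dz,(pr(R.apply([0,s*25,-dz])+p)-[270,110])*6)
```

```text
start tip [241.8 324.3] [241.4 320.1] [239.5 300.1]
base [169.  248.8]
-1 0 [262.8 258.6]
-1 5 [262.8 251.4]
-1 13 [262.8 239.4]
1 0 [334.8 244.2]
1 5 [334.8 237. ]
1 13 [334.8 225.6]
```

View pics/c4.png

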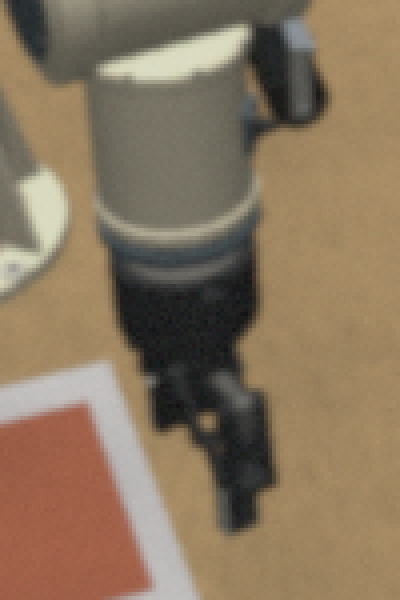

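Run:
```python
from h import *
c=get_calibration("top")
def pr(P):
  q=c["intrinsics"]@(c["world_to_cam"]@np.r_[P,1])[:3];return (q[:2]/q[2]).round(1)
b=look("top")[130:210,220:320];p,R=cur()
cv2.imwrite("pics/c5.png",cv2.resize(b,(700,560),interpolation=3))
for P in [p,p+[0,0,35],p+[0,0,73],R.apply([0,25,0])+p,R.apply([0,-25,0])+p,(567,263,183)]:print(np.round(P),(pr(P)-[220,130])*7)
```

```text
[568. 264. 182.] [214.2 313.6]
[568. 264. 217.] [203.  294.7]
[568. 264. 255.] [190.4 273.7]
[593. 270. 182.] [203.  264.6]
[544. 258. 182.] [226.1 363.3]
[567 263 183] [216.3 315.7]
```

View pics/c5.png

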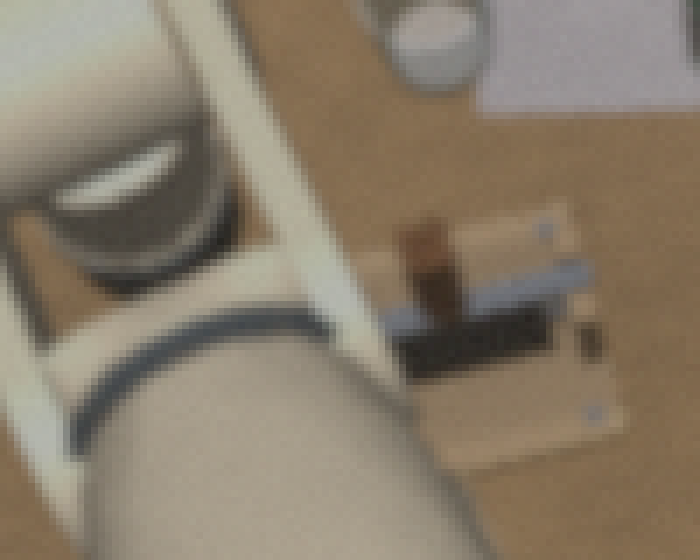

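>>> servo_tool(
  rows=[
    [50, [0, 0, 15], [0, 0, 0]],
    [50, [0, 0, 13], [0, 0, 0]],
    [30, [0, 0, 0], [0, 0, 0]],
    [22, [0, 0, 0], [0, 0, 0]],
    [22, [0, 0, 0], [0, 0, 0]],
  ],
  force=20,
)

```text
clock: 5.22
eef_pos: [567.6, 264.1, 153.0]
tcp_rot: [3.141, -0.0, 1.8]
contact_force: [0.1, 0.5, 0.2]
opening: 0.257
```

Run:
```python
from h import *
b=look("side")[110:210,270:380]
s=sense();print(s["eef_pos"],s["opening"]*85,s["contact_force"])
cv2.imwrite("pics/c6.png",cv2.resize(b,(660,600),interpolation=3))
```

```text
[567.66413011 264.10980251 153.10061877] 21.9111770897217 [-0.82309044  0.40901791  0.27471356]
```

View pics/c6.png

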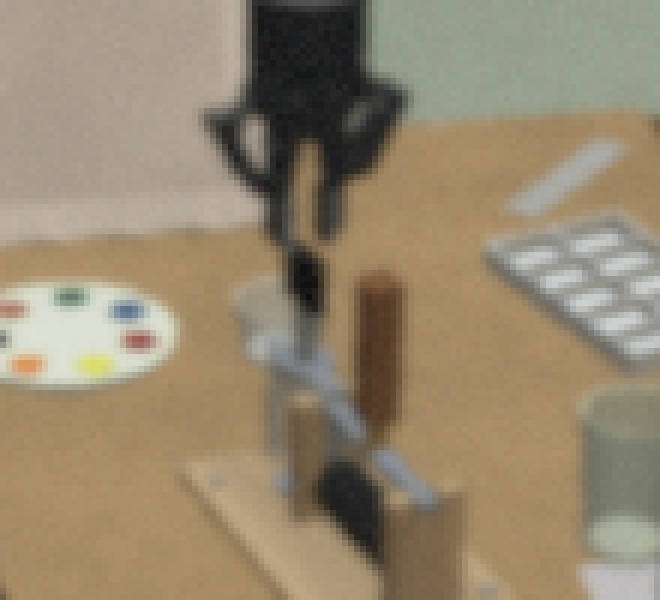

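Run:
```python
from h import *
c=get_calibration("top")
def pr(P):
  q=c["intrinsics"]@(c["world_to_cam"]@np.r_[P,1])[:3];return (q[:2]/q[2]).round(1)
R=down(103.5)
for o in [(0,0,0),(0,0,13),(0,0,47),(-10,61,13)]:
  for y in(-40,0,40):
    print(o,y,(pr(np.array([547.7,212.3,318.8])+o+R.apply([0,y,0]))-[220,140])*3.6)
```

```text
(0, 0, 0) -40 [158.04 150.84]
(0, 0, 0) 0 [146.88 106.56]
(0, 0, 0) 40 [135.72  62.64]
(0, 0, 13) -40 [155.88 146.88]
(0, 0, 13) 0 [144.72 102.6 ]
(0, 0, 13) 40 [133.56  58.32]
(0, 0, 47) -40 [150.84 137.16]
(0, 0, 47) 0 [139.32  91.44]
(0, 0, 47) 40 [127.8   46.44]
(-10, 61, 13) -40 [ 83.16 160.92]
(-10, 61, 13) 0 [ 72.36 115.92]
(-10, 61, 13) 40 [61.56 71.64]
```

Run:
```python
import cv2
a=cv2.imread("pics/c1.png")[40:240,40:240];cv2.imwrite("pics/c7.png",cv2.resize(a,(600,600),interpolation=3))
```

```text
(no output)
```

View pics/c7.png

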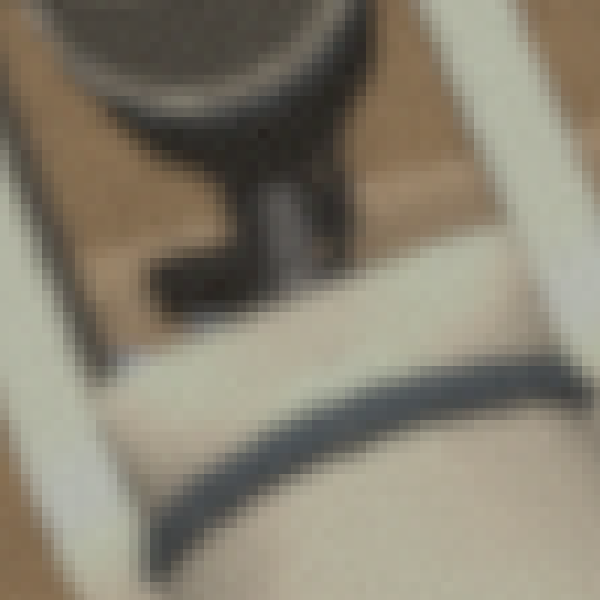

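The top crop shows the finger column around x≈137, as reported, so the hand isn't displaced in plan. The side view puts the fingertips about 36 mm higher than the reported TCP. Lowering a further 33 mm is safe whichever reading is right, so I'll open, lower and close.

>>> servo_tool(
  rows=[
    [50, [0, 0, 0], [0, 0, 0]],
    [50, [0, 0, 0], [0, 0, 0]],
    [50, [0, 0, 12], [0, 0, 0]],
    [50, [0, 0, 12], [0, 0, 0]],
    [50, [0, 0, 9], [0, 0, 0]],
    [50, [0, 0, 0], [0, 0, 0]],
  ],
  force=20,
)

```text
clock: 6.02
eef_pos: [566.6, 263.6, 118.4]
tcp_rot: [-3.139, 0.0, 1.8]
contact_force: [-0.9, -0.4, 0.6]
opening: 0.585
```

>>> servo_tool(
  rows=[
    [22, [0, 0, 0], [0, 0, 0]],
    [18, [0, 0, 0], [0, 0, 0]],
    [12, [0, 0, 0], [0, 0, 0]],
    [6, [0, 0, 0], [0, 0, 0]],
    [6, [0, 0, 0], [0, 0, 0]],
  ],
)

```text
clock: 6.65
eef_pos: [568.3, 264.2, 120.2]
tcp_rot: [3.14, -0.0, 1.8]
contact_force: [3.8, 0.6, 1.2]
opening: 0.157
```

The opening stopped at 13.4 mm, so the knob is gripped. Now I'll turn it clockwise.

>>> servo_tool(
  rows=[
    [6, [0, 0, 0], [0, 0, 0]],
    [6, [0, 0, 0], [0, 0, 5]],
    [6, [0, 0, 0], [0, 0, 8]],
    [6, [0, 0, 0], [0, 0, 8]],
    [6, [0, 0, 0], [0, 0, 8]],
    [6, [0, 0, 0], [0, 0, 0]],
  ],
  force=50,
)

```text
clock: 7.4
eef_pos: [568.8, 264.3, 120.3]
tcp_rot: [3.139, -0.002, 1.292]
contact_force: [7.2, 0.5, 2.0]
opening: 0.153
```

Run:
```python
from h import *
s=sense();print(s["contact_force"],s["wrist_torque"],s["opening"]*85.4,s["qpos"])
```

```text
[7.23457903 0.54267407 2.04768974] [ 0.10413173 -0.95146547  0.04140403] 13.05770766534498 [ 4.32774463e-01  4.32906413e-01  1.69774311e+00 -4.26152479e-04
  1.00812641e+00  7.12073044e-01]
```

>>> servo_tool(
  rows=[
    [6, [0, 0, 0], [0, 0, 8]],
    [6, [0, 0, 0], [0, 0, 8]],
    [6, [0, 0, 0], [0, 0, 8]],
    [6, [0, 0, 0], [0, 0, 9]],
    [6, [0, 0, 0], [0, 0, 9]],
    [6, [0, 0, 0], [0, 0, 9]],
    [6, [0, 0, 0], [0, 0, 0]],
  ],
)

```text
clock: 8.28
eef_pos: [569.5, 263.8, 120.3]
tcp_rot: [3.14, -0.004, 0.402]
contact_force: [9.6, -3.1, 1.0]
opening: 0.158
```

Run:
```python
from h import *
s=sense();print(s["contact_force"],s["wrist_torque"],s["opening"]*85.4,s["tcp_rot"])
```

```text
[ 9.61165624 -3.13708197  0.99568978] [-0.27193942 -1.50272317 -0.07938595] 13.482383559677148 [ 3.14021092 -0.00366557  0.40176421]
```

Turned 80° (1.796→0.402 rad). Release and rise.

>>> servo_tool(
  rows=[
    [25, [0, 0, 0], [0, 0, 0]],
    [40, [0, 0, 0], [0, 0, 0]],
    [50, [0, 0, 0], [0, 0, 0]],
    [50, [0, 0, -30], [0, 0, 0]],
    [60, [0, 0, -45], [0, 0, 0]],
    [60, [0, 0, -45], [0, 0, 0]],
    [60, [0, 0, 0], [0, 0, 0]],
  ],
  force=20,
)

```text
clock: 9.15
eef_pos: [569.2, 264.9, 243.7]
tcp_rot: [-3.141, -0.006, 0.404]
contact_force: [0.2, 0.5, 0.6]
opening: 0.705
```

Run:
```python
from h import *
s=sense();print(s["eef_pos"],s["contact_force"])
b=look("side")[100:210,270:390]
for t in ["keeper","brayer_handle"]:
    print(t,[(round(d["conf"],2),c2w("side",d["centre"]).round().tolist()) for d in boxes_of("side",t)])
cv2.imwrite("pics/c8.png",cv2.resize(b,(655,600),interpolation=3))
plan([594,161,242],down(103.5),8,70)
```

```text
[569.1680556  264.91981197 243.72797958] [0.20060945 0.54243717 0.60186081]
keeper [(0.63, [568.0, 255.0, 150.0])]
brayer_handle [(0.78, [589.0, 147.0, 99.0]), (0.77, [222.0, 415.0, 66.0]), (0.57, [322.0, 153.0, 110.0])]
[[70,[-1.9,13.1,-0.4],[-0.01,0.01,-10.05]],[70,[-4.2,12.6,-0.4],[-0.01,0.01,-10.05]],[70,[-6.3,11.7,-0.4],[-0.01,0.01,-10.05]],[70,[-8.2,10.4,-0.4],[-0.01,0.01,-10.05]],[70,[-9.9,8.8,-0.4],[-0.01,0.01,-10.05]],[70,[-11.3,7.0,-0.4],[-0.01,0.01,-10.05]],[70,[-12.4,4.9,-0.4],[-0.01,0.01,-10.05]],[70,[-13.0,2.6,-0.4],[-0.01,0.01,-10.05]]]
```

View pics/c8.png

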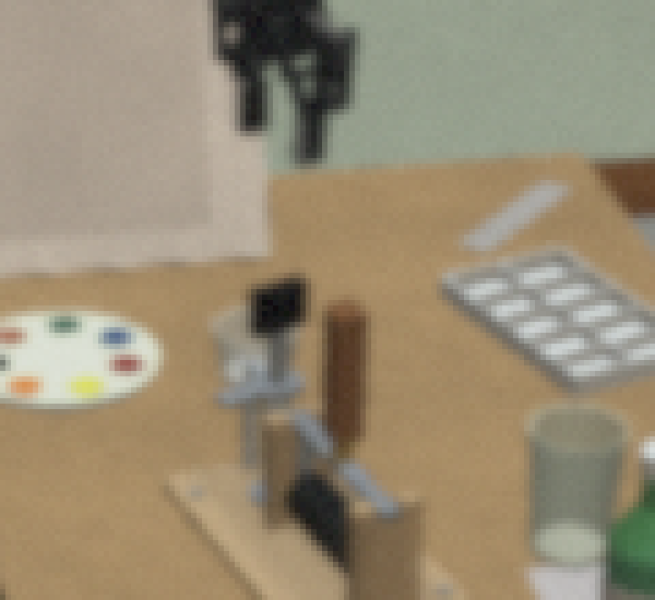

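The knob bar now lies across the stand with the tongue swung off the crossbar, and it has stayed open. Next, over to the handle.

>>> servo_tool(
  rows=[
    [70, [-2, 13, 0], [0, 0, -10]],
    [70, [-4, 12.5, 0], [0, 0, -10]],
    [70, [-6.5, 11.5, 0], [0, 0, -10]],
    [70, [-8, 10.5, 0], [0, 0, -10]],
    [70, [-10, 9, 0], [0, 0, -10]],
    [70, [-11.5, 7, 0], [0, 0, -10]],
    [70, [-12.5, 5, 0], [0, 0, -10]],
    [70, [-13, 2.5, 0], [0, 0, -10]],
  ],
)

```text
clock: 10.3
eef_pos: [593.4, 160.5, 237.7]
tcp_rot: [-3.138, 0.0, 1.806]
contact_force: [1.2, -0.0, 0.0]
opening: 0.821
```

>>> servo_tool(
  rows=[
    [70, [0, 0, 0], [0, 0, 0]],
  ],
)

```text
clock: 10.42
eef_pos: [593.6, 160.3, 238.0]
tcp_rot: [-3.139, 0.0, 1.798]
contact_force: [0.5, 0.0, -0.2]
opening: 0.819
```

Run:
```python
from h import *
look("side")
c=get_calibration("side")
def pr(P):
  q=c["intrinsics"]@(c["world_to_cam"]@np.r_[P,1])[:3];return (q[:2]/q[2]).round(1)
p,R=cur();print(p,R.as_euler("xyz",degrees=True))
im=look("side")
# dark pixels of gripper around expected position
u,v=pr(p+[0,0,37]);print(u,v,pr((594,161,214)),pr((594,161,183)))
g=im.max(2)<50
for r in range(int(v)-18,int(v)+14):
  x=np.where(g[r,int(u)-25:int(u)+25])[0]+int(u)-25;print(r,x.tolist())
plan([594,161,122],down(103.5),4,70)
```

```text
[593.68991931 160.87378714 238.32097912] [-1.79866297e+02 -6.16045756e-03  1.02856527e+02]
333.2 140.2 [332.8 155.7] [332.6 163.4]
122 [317, 318, 319, 328, 329, 330, 343, 344, 348, 349, 350, 351]
123 [317, 318, 319, 325, 326, 327, 328, 329, 344, 345, 346, 347, 348, 349, 350, 351]
124 [317, 318, 319, 320, 324, 325, 326, 327, 328, 344, 345, 346, 347, 348, 349]
125 [318, 319, 320, 321, 323, 324, 325, 326, 327, 344, 345, 346, 347]
126 [318, 319, 320, 321, 322, 323, 324, 325, 326, 344, 345, 346]
127 [318, 319, 320, 321, 322, 323, 324, 325, 344]
128 [319, 320, 321, 322, 323, 324, 325, 344]
129 [320, 321, 322, 323, 324]
130 [322, 323, 324, 344]
131 [322, 323]
132 [323, 343, 344]
133 [323, 343]
134 []
135 [323]
136 [323]
137 []
138 []
139 []
140 []
141 []
142 []
143 []
144 []
145 []
146 []
147 []
148 []
149 []
150 []
151 []
152 [322, 323, 324]
153 [319, 320, 321, 322, 323, 324]
[[70,[-0.1,0.1,29.2],[-0.03,-0.0,-0.16]],[70,[-0.1,0.1,29.2],[-0.03,-0.0,-0.16]],[70,[-0.1,0.1,29.2],[-0.03,-0.0,-0.16]],[70,[-0.1,0.0,29.2],[-0.03,-0.0,-0.16]]]
```

>>> servo_tool(
  rows=[
    [70, [0, 0, 29], [0, 0, 0]],
    [70, [0, 0, 29], [0, 0, 0]],
    [70, [0, 0, 29], [0, 0, 0]],
    [70, [0, 0, 29], [0, 0, 0]],
    [70, [0, 0, 0], [0, 0, 0]],
  ],
)

```text
clock: 11.15
eef_pos: [592.3, 161.2, 121.3]
tcp_rot: [-3.137, 0.0, 1.798]
contact_force: [-0.3, 1.1, 0.3]
opening: 0.818
```

>>> servo_tool(
  rows=[
    [45, [0, 0, 0], [0, 0, 0]],
    [30, [0, 0, 0], [0, 0, 0]],
    [20, [0, 0, 0], [0, 0, 0]],
    [15, [0, 0, 0], [0, 0, 0]],
    [15, [0, 0, 0], [0, 0, 0]],
  ],
  force=25,
)

```text
clock: 11.78
eef_pos: [594.8, 161.3, 124.9]
tcp_rot: [3.14, -0.0, 1.8]
contact_force: [-2.4, 0.3, 6.8]
opening: 0.278
```

>>> servo_tool(
  rows=[
    [10, [0, 0, 0], [0, 0, 0]],
    [10, [0, 0, 0], [0, 0, 0]],
    [10, [0, 0, -5], [0, 0, 0]],
    [10, [0, 0, -10], [0, 0, 0]],
    [10, [0, 0, -15], [0, 0, 0]],
    [10, [0, 0, 0], [0, 0, 0]],
  ],
  force=80,
)

```text
clock: 12.52
eef_pos: [595.6, 161.5, 155.6]
tcp_rot: [3.139, -0.0, 1.8]
contact_force: [0.4, 0.6, -3.1]
opening: 0.268
```

It is lifting freely, with about 3 N of weight on the tool. Lifting on.

>>> servo_tool(
  rows=[
    [10, [0, 0, -20], [0, 0, 0]],
    [10, [0, 0, -30], [0, 0, 0]],
    [10, [0, 0, -30], [0, 0, 0]],
    [10, [0, 0, -30], [0, 0, 0]],
    [10, [0, 0, -30], [0, 0, 0]],
    [10, [0, 0, 0], [0, 0, 0]],
    [10, [0, 0, 0], [0, 0, 0]],
  ],
)

```text
clock: 13.4
eef_pos: [593.7, 160.9, 292.2]
tcp_rot: [-3.14, 0.0, 1.8]
contact_force: [-0.2, 0.0, -2.8]
opening: 0.273
```

Run:
```python
from h import *
look("side");look("top")
p,R=cur();print(p,R.as_euler("xyz",degrees=True),sense()["contact_force"],sense()["qpos"],sense()["opening"])
for n in("side","top"):
  for t in ["roller","tin","keeper","slab"]:
    print(n,t,[(round(d["conf"],2),c2w(n,d["centre"]).round().tolist()) for d in boxes_of(n,t)])
```

```text
[593.52886626 160.90902401 291.79363111] [-1.79844622e+02  7.00257491e-03  1.03128514e+02] [-0.59501288 -0.55172966 -2.93946493] [ 2.62322591e-01  2.65883306e-01  1.54218074e+00 -3.30745077e-05
  1.33624303e+00  3.31946982e-02] 0.2751908118540446
side roller [(0.87, [228.0, 415.0, 73.0]), (0.6, [594.0, 150.0, 259.0])]
side tin [(0.72, [479.0, -18.0, 36.0])]
side keeper [(0.59, [566.0, 255.0, 139.0]), (0.22, [593.0, 149.0, 260.0])]
side slab [(0.84, [518.0, -254.0, 9.0])]
top roller [(0.93, [223.0, 420.0, 78.0]), (0.67, [302.0, 237.0, 107.0]), (0.54, [588.0, 192.0, 266.0])]
top tin [(0.63, [476.0, 2.0, 52.0]), (0.57, [739.0, 157.0, 47.0])]
top keeper [(0.38, [559.0, 268.0, 179.0])]
top slab [(0.95, [515.0, -229.0, 10.0])]
```

Run:
```python
from h import *
print("slab",np.mean([ray("top",*q,8) for q in[(368,160),(425,165),(421,223),(362,218)]],0))
plan([453,-200,290],down(66.5),12,10)
```

```text
slab [ 536.95939351 -235.00394233    8.        ]
[[10,[-26.6,-18.3,0.3],[-0.0,0.0,3.05]],[10,[-27.6,-16.9,0.3],[-0.0,0.0,3.05]],[10,[-28.4,-15.4,0.3],[-0.0,0.0,3.05]],[10,[-29.2,-13.8,0.3],[-0.0,0.0,3.05]],[10,[-29.9,-12.3,0.3],[-0.0,0.0,3.05]],[10,[-30.5,-10.7,0.3],[-0.0,0.0,3.05]],[10,[-31.0,-9.0,0.3],[-0.0,0.0,3.05]],[10,[-31.5,-7.3,0.3],[-0.0,0.0,3.05]]]
[[10,[-31.8,-5.7,0.3],[-0.0,0.0,3.05]],[10,[-32.1,-4.0,0.3],[-0.0,0.0,3.05]],[10,[-32.2,-2.2,0.3],[-0.0,0.0,3.05]],[10,[-32.3,-0.5,0.3],[-0.0,0.0,3.05]]]
```

>>> servo_tool(
  rows=[
    [10, [-20, -14, 0], [0, 0, 3]],
    [10, [-27.5, -17, 0], [0, 0, 3]],
    [10, [-28.5, -15.5, 0], [0, 0, 3]],
    [10, [-29, -14, 0], [0, 0, 3]],
    [10, [-30, -12.5, 0], [0, 0, 3]],
    [10, [-30.5, -10.5, 0], [0, 0, 3]],
    [10, [-31, -9, 0], [0, 0, 3]],
    [10, [-31.5, -7.5, 0], [0, 0, 3]],
  ],
)

```text
clock: 14.9
eef_pos: [501.7, -74.0, 293.9]
tcp_rot: [3.141, 0.0, 1.378]
contact_force: [-0.1, 0.5, -2.6]
opening: 0.272
```

>>> servo_tool(
  rows=[
    [10, [-32, -5.5, 0], [0, 0, 3]],
    [10, [-32, -4, 0], [0, 0, 3]],
    [10, [-32, -2, 0], [0, 0, 3]],
    [10, [-32, 0, 0], [0, 0, 4]],
    [10, [-6, 0, 0], [0, 0, 0]],
    [10, [0, 0, 0], [0, 0, 0]],
  ],
)

```text
clock: 15.65
eef_pos: [455.0, -198.7, 293.8]
tcp_rot: [3.142, -0.0, 1.153]
contact_force: [-0.4, 0.6, -2.9]
opening: 0.269
```

>>> servo_tool(
  rows=[
    [10, [0, 0, 0], [-5, 0, 0]],
    [10, [0, 0, 0], [-8, 0, 0]],
    [10, [0, 0, 0], [-8, 0, 0]],
    [10, [0, 0, 0], [-8, 0, 0]],
    [10, [0, 0, 0], [-8, 0, 0]],
    [10, [0, 0, 0], [-8, 0, 0]],
    [10, [0, 0, 0], [0, 0, 0]],
    [10, [0, 0, 0], [0, 0, 0]],
  ],
)

```text
clock: 16.65
eef_pos: [456.4, -198.4, 294.9]
tcp_rot: [2.357, -0.0, 1.155]
contact_force: [0.6, 0.1, -2.6]
opening: 0.271
```

Run:
```python
from h import *
look("side");look("top")
p,R=cur();M=R.as_matrix();print(p,"z",M[:,2],"x",M[:,0],"tilt",np.degrees(np.arccos(-M[2,2])));s=sense();print(s["contact_force"],s["qpos"],s["opening"])
z=M[:,2];print("roller pred tool-offset",p+81.5*z,"world-offset",p+[0,0,37]+118.5*z)
for n in("side","top"):
  for t in ["roller","brayer_handle"]:
    print(n,t,[(round(d["conf"],2),c2w(n,d["centre"]).round().tolist()) for d in boxes_of(n,t)])
```

```text
[ 456.9958346  -198.90430953  295.24657584] z [ 0.64683638 -0.28584643 -0.70703218] x [4.04262535e-01 9.14642990e-01 6.26330732e-05] tilt 45.00604413700206
[ 1.1051885  -0.26100143 -1.66010793] [-0.41054529 -0.33680305  2.35877325 -0.01199878  0.33414885  0.01535804] 0.27271389414039243
roller pred tool-offset [ 509.71299997 -222.20079352  237.62345281] world-offset [ 533.64594621 -232.77711141  248.46326198]
side roller [(0.89, [317.0, 154.0, 105.0]), (0.67, [226.0, 416.0, 72.0])]
side brayer_handle [(0.62, [224.0, 414.0, 68.0]), (0.61, [318.0, 153.0, 110.0]), (0.57, [483.0, -209.0, 266.0])]
top roller [(0.77, [219.0, 420.0, 78.0]), (0.76, [310.0, 167.0, 110.0]), (0.72, [495.0, -210.0, 256.0])]
top brayer_handle [(0.62, [311.0, 169.0, 112.0]), (0.61, [493.0, -212.0, 255.0])]
```

>>> servo_tool(
  rows=[
    [10, [0, -9, 12], [0, 0, 0]],
    [10, [0, -14, 18], [0, 0, 0]],
    [10, [0, -14, 18], [0, 0, 0]],
    [10, [0, -14, 18], [0, 0, 0]],
    [10, [0, -8, 12], [0, 0, 0]],
    [10, [0, -5, 7], [0, 0, 0]],
    [10, [0, 0, 0], [0, 0, 0]],
    [10, [0, 0, 0], [0, 0, 0]],
  ],
)

```text
clock: 17.95
eef_pos: [468.2, -204.7, 196.8]
tcp_rot: [2.365, -0.001, 1.155]
contact_force: [-0.5, -0.3, -2.4]
opening: 0.268
```

Run:
```python
from h import *
b=look("side");a=look("top")
p,R=cur();M=R.as_matrix();z=M[:,2]
A=p+81.5*z;B=p+[0,0,37]+118.5*z;print(p,A,B,np.degrees(np.arccos(-M[2,2])),sense()["contact_force"])
def pr(n,P):
  c=get_calibration(n);q=c["intrinsics"]@(c["world_to_cam"]@np.r_[P,1])[:3];return (q[:2]/q[2]).round(1)
for n,o in(("side",(280,200)),("top",(330,140))):
  for P in(A,B,(537,-235,8),(537,-235,140)):print(n,np.round(P),(pr(n,P)-o)*4)
for n in("side","top"):
    print(n,[(round(d["conf"],2),c2w(n,d["centre"]).round().tolist()) for d in boxes_of(n,"brayer")])
cv2.imwrite("pics/c9.png",np.hstack([cv2.resize(x,(400,440),interpolation=3) for x in(b[200:310,280:380],a[140:250,330:430])]))
```

```text
[ 468.02060919 -204.60770467  196.6813263 ] [ 520.28990604 -227.64689016  138.54900707] [ 544.01952547 -238.10639768  149.15764742] 44.49758508859651 [-0.2846606  0.7970343 -2.1655919]
side [ 520. -228.  139.] [228.4 150.4]
side [ 544. -238.  149.] [263.2 143.6]
side [ 537 -235    8] [246.4 288.4]
side [ 537 -235  140] [252.4 152. ]
top [ 520. -228.  139.] [268.4 190.4]
top [ 544. -238.  149.] [281.2 160. ]
top [ 537 -235    8] [256.  204.4]
top [ 537 -235  140] [276.4 170.4]
side [(0.94, [223.0, 412.0, 40.0]), (0.88, [324.0, 134.0, 55.0]), (0.73, [494.0, -216.0, 171.0])]
top [(0.75, [218.0, 421.0, 78.0]), (0.69, [311.0, 169.0, 110.0]), (0.66, [503.0, -217.0, 157.0])]
```

View pics/c9.png

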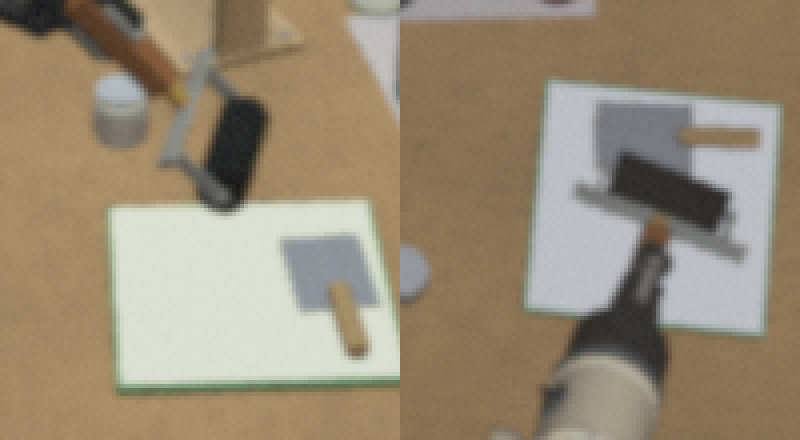

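The last view shows the roller at about (270,190) in the top crop and (236,152) in the side crop. That matches (520,-228,139), level and 18 mm from the slab centre. I'll move it forward a little and let it settle.

>>> servo_tool(
  rows=[
    [10, [0, 5, 5], [0, 0, 0]],
    [10, [0, 6, 5], [0, 0, 0]],
    [10, [0, 0, 0], [0, 0, 0]],
    [10, [0, 0, 0], [0, 0, 0]],
    [10, [0, 0, 0], [0, 0, 0]],
    [10, [0, 0, 0], [0, 0, 0]],
  ],
)

```text
clock: 18.9
eef_pos: [481.1, -210.4, 196.8]
tcp_rot: [2.367, -0.001, 1.155]
contact_force: [0.7, 0.2, -2.6]
opening: 0.268
```

Run:
```python
from h import *
p,R=cur();s=sense();z=R.as_matrix()[:,2];print(p+81.5*z,np.degrees(np.arccos(-z[2])),R.as_matrix()[2,0],s["opening"],s["contact_force"],np.abs(s["qvel"]).max(),s["clock"])
look("side");print([(round(d["conf"],2),c2w("side",d["centre"]).round().tolist()) for d in boxes_of("side","keeper")])
print(sign_off())
```

```text
[ 533.21309452 -233.37820535  138.53582013] 44.37062800754061 0.0007091893672563354 0.26780674328654874 [ 0.72596164  0.23085364 -2.64057673] 0.0017701576608358022 18.9
[(0.63, [571.0, 256.0, 149.0])]
the job is handed in; nothing more can be done
None
```

The job is handed in, at about 19 s on the robot's clock. I turned the keeper knob 80° clockwise and let go, and it stayed open. I then lifted the brayer out by its handle and left it held over the middle of the slab.

**Last checks before hand-in:**
- **Position:** the roller centre is at about (533, -233, 139) mm, worked out from the tool pose. The slab centre from the images is about (537, -235), so it is roughly 4 mm off in plan. The roller's underside is about 11 cm above the slab.
- **Tilt:** the handle is 44° from vertical and the roller is level to within 0.1°, by the tool orientation.
- **Grip:** the fingers are open about 23 mm on the 24 mm handle. They carry about 2.6 N, the brayer's weight, and the arm is still.
- **Keeper:** its angle was not measured directly. The picture after I let go showed the tongue swung off the crossbar; I did not view a picture of it again after that.

**What disagreed:**
- **Fingertip height:** the side camera showed the fingertips about 36 mm higher than the reported tool point. I went by the camera, and both grips closed at the expected widths. In the final tilted pose both camera views matched an offset along the tool, which is what the roller position above uses.
- **Slab centre:** the detector put it about 20 mm nearer the robot than the slab's corners did. The scraper covers part of the slab, so I used the corners.
- **Bystanders:** I did not measure them at the end. The path was planned clear of them, and the tin and scraper looked in place in the last picture.

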